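# Sort the bath cover balls with the slotted scoop

### The job

Pick the two large balls out of the tray with the wire scoop, letting the small ones fall back through its slots into the tray, and tip the large balls into the round dish. Then stand the scoop upright on the worktop or in the tray and let go. Do not touch the balls with the gripper, and leave the beaker and the jar behind the tray alone.

Things in the scene. Friction and masses are not known exactly. Their poses are not given: they have to be found in the camera images.
- tray: Grey plastic tray, fixed. Origin under its centre, on the worktop; x along its length, y across, z up. Inside 340 (x) by 160 mm (y), corners cut at 45 degrees over 30 mm; floor 4 mm thick, walls 6 mm thick and 45 mm high. All six balls start in its +x end (centres 45 to 150 mm from the tray's centre, within 45 mm of its centre line); the -x end is empty.
- tray_end (a point): Middle of the inner face of the tray's +x end wall, at floor level (4 mm above the worktop); straight for 100 mm, then the cut corners. Axes as the tray's.
- scoop_grip (a point): Centre of the scoop's black grip: flat-sided bar 24 (x) by 80 (y) by 36 mm (z), 120 mm above the scoop's underside, 5 mm behind its middle. Held only from behind, by two rods 34 mm either side of its middle, so a finger fits before and behind it. Axes: x towards the nose (open end), y across, z up.
- scoop_base (a point): Middle of the underside of the steel wire scoop (loose, 0.2 to 0.3 kg, 155 x 142 x 138 mm); axes as the grip's. Four straight 6 mm round tines along x, at y = -51, -17, 17, 51 mm, flat on the surface; slots 28 mm clear, open at the nose. Back cross-wires at x = -77 mm, 33 mm up or more; side rails at y = -68 and 68 mm, 30 mm up. It stands by itself on the tines.
- scoop_nose (a point): Point midway between the tips of the two inner tines, at underside level, 75 mm ahead of the scoop's middle (outer tines end 6 mm farther back; tips 4 mm thick). The pan behind it takes both large balls, in line or side by side; a large ball sinks between two tines almost to the underside and rolls freely along them. Axes as the grip's.
- dish_floor (a point): Centre of the inner floor of the round white dish, 4 mm above the worktop; fixed. Rim 184 mm across outside, 70 mm above the worktop; walls 4 mm thick, inner floor about 152 mm across; z up.
- large_1_center (a point): Centre of large ball 1 of 2: white plastic, 60 mm in diameter, 50 g; smooth, rolls freely.
- large_2_center (a point): Centre of large ball 2 of 2: white plastic, 60 mm in diameter, 50 g; smooth, rolls freely.
- small_1_center (a point): Centre of small ball 1 of 4: white plastic, 24 mm in diameter, 12 g; smooth, rolls freely; falls through the scoop's slots.
- small_2_center (a point): Centre of small ball 2 of 4: white plastic, 24 mm in diameter, 12 g; smooth, rolls freely; falls through the scoop's slots.
- small_3_center (a point): Centre of small ball 3 of 4: white plastic, 24 mm in diameter, 12 g; smooth, rolls freely; falls through the scoop's slots.
- small_4_center (a point): Centre of small ball 4 of 4: white plastic, 24 mm in diameter, 12 g; smooth, rolls freely; falls through the scoop's slots.
- beaker: Bystander: clear plastic beaker 79 by 90 by 99 mm, loose, standing behind the tray; origin under its centre.
- jar: Bystander: round jar of caps, 78 mm across, 107 mm high, loose, standing behind the tray; origin under its centre.
Mind the look-alikes: they are no part of the job. There is more than one size of the part that bears scoop_grip; the job needs the larger.

How it is judged:
By the outcome, as a careful person would: the job done as asked, in the order asked, and still so for the second after the job is handed in, with the robot touching nothing.
It also fails if it takes over 72 s, if anything falls off the work surface, if the arm or the gripper's body presses on something with over 40 N, if the wrist force passes 120 N, or if a joint passes its speed limit or range.

### The arm

A 6-joint arm with a two-finger parallel gripper is mounted at the origin on a cart in front of the work surface, level with it; the furniture and walls round the work are solid. World frame = base frame: x ahead of the robot, y to its left, z up, the work surface at z = 0. Lengths are in m, angles in rad, forces in N, time in s.
With the tool pointing down it reaches from about 0.325 to 0.75 m from the base axis. Payload 7.6 kg.
Tool frame: the origin (TCP) lies midway between the tips of the shut fingers; the grasp point (between the pads) lies 19 mm behind it; z points along the fingers, y is the line along which they close (so a half turn about z gives the same grasp; the last joint's range is limited). The gripper opens to 85 mm and grips with 20 to 120 N. Pads are 22 mm wide; open, the fingers measure 114 mm over their backs; the gripper's body (76 mm by 85 mm) begins 54 mm behind the grasp point. The pads swing forward as they close: fully open they stand 13 mm farther back than shut.
Start: joints at [-1.252, 0.052, 1.401, -0, 1.689, -0.07], TCP at [0.199, -0.486, 0.231] pointing down, gripper open.
Joint ranges: [-2.9, 2.9], [-0.91, 2.17], [0.12, 2.37], [-1.06, 4.2], [0.26, 2.73], [-2.93, 2.93]. Speed limits (rad/s): [2.57, 2.57, 3.01, 3.14, 3.14, 3.14].

### API

Orientations are given as a rotation vector (axis times angle).
In Python, from cell import ctrl gives the robot as it stands.
- The arm moves only by the tool servo_tool, never from a script. Its argument "moves" is one flat list of numbers, 7 for each row, row after row: the shift along the tool's x, y, z in cm, then the turn, a rotation vector about the tool's x, y, z in degrees, then the finger opening in cm, from 0 to 8.54. In form: [tx, ty, tz, wx, wy, wz, hand, tx, ty, tz, wx, wy, wz, hand, ...]. A call has 1 to 10 rows; each row is the pose to reach, as a shift and turn from the pose commanded when the call began, along the tool's axes at that moment; what a row does not reach only later rows make up. A row lasts 1/12 s, in which the tool goes at most 41.7 mm and 7.16 degrees, less where a joint would pass 70% of its speed; a pose out of reach is approached as far as the arm can. A call with a gripper value outside its range is refused whole. The fingers move at their own pace and stop on an object; "newtons" is the grip in N (left out, the last holds). Time passes only in rows, so rows that repeat a pose let the fingers close. It gives the time, the measured TCP pose, the force, the opening and the grip force at its end, in the units of the state.
- ctrl.get_obs(): the state, without advancing time (a new reading comes with each control period).
- ctrl.grab_frame(name): name is "side" or "top"; returns a dict with "pixels" (420x560x3 uint8, blue, green, red), "z_map" (420x560 float32, m along the optical axis (not along the pixel's ray), 0 where there is no reading), "mtx" (3x3 intrinsics, pixels), "T" (4x4, takes a point from camera to world coordinates). Camera axes: x right, y up, looking along -z (the intrinsics and any distortion apply to the point x, -y, -z); pixel columns grow to the right and rows downward; lengths in m; the calibration is good to about 2 mm. A picture is of the moment at which its call begins.
- ctrl.job_done(): hands the job in; it is judged then, once.
Trained networks look in the newest picture that a camera, given by its name, has taken for a name from the list of things; names that differ only in an ending like _2 or _b are one class to them, and where a whole thing is asked for, a point or a joint stands for the part that bears it (a point fixed in the world has none). Each returns a list of dicts, best first, with "score" (0 to 1); they miss things now and then, are a little off and sometimes report something else, mostly with a low value. They report only what shows in the picture. A call takes as long as a camera call. They do not tell look-alikes from the thing itself.
- ctrl.spot_in(thing, camera): "extent" ([left, top, right, bottom] in pixels, round what is visible of it).
- ctrl.pinpoint(thing, camera): "pixel" ([column, row] in pixels: a listed point, or the origin of a listed thing).
The state is a dict: "time": time; "joint_pos": joint angles; "joint_vel": joint speeds; "tau": joint torques, N m; "ee_pos": TCP position; "eef_rot": TCP orientation; "wrist_force": force on the tool from outside, world axes, zero at the start; "wrist_torque": the same for the moment, N m; "opening": finger opening in m; "finger_force": force on a finger pad.
Only numpy, scipy, OpenCV 4.12 (cv2) and the standard library are available. Lean on these libraries where they do the work, as an engineer would, in place of code of your own. Each camera call takes 0.05 s, during which the arm holds its last target. There are 200 camera calls.

## Working session

There is one attempt and no reset: what is moved stays moved. The work goes in short steps, Python scripts to look and compute and a tool call to move; the robot and the scene stay as the last step left them, time stands still between calls to the robot, and variables do not carry over. Pictures are saved under pics/ and viewed, at most 10 in all, crops included, and the job is handed in when it is done.

Besides the shell and the picture viewer there is one more tool, called after "Request:" as name(argument=value, ...) on one line, values as JSON. servo_tool: Moves the arm, as the interface text tells. Its arguments: {"type":"object","properties":{"moves":{"type":"array","items":{"type":"number"}},"newtons":{"type":"number"}},"required":["moves"]}

```bash
mkdir -p pics; ls
cat > h.py <<'E'
import numpy as np, cv2
from cell import ctrl
from scipy.spatial.transform import Rotation as R
def world(f,px,z=None):
    """pixel -> world, via depth, or by intersecting plane z"""
    K,T=f["mtx"],f["T"]; u,v=px
    d=np.array([(u-K[0,2])/K[0,0],-(v-K[1,2])/K[1,1],-1.0])
    if z is None:
        s=f["z_map"][int(round(v)),int(round(u))]
        return T[:3,:3]@(d*s)+T[:3,3]
    w=T[:3,:3]@d; return T[:3,3]+w*(z-T[2,3])/w[2]
def tool(p,o=None):
    """world target -> cm shift in present tool axes"""
    s=o or ctrl.get_obs(); return R.from_rotvec(s["eef_rot"]).inv().apply(np.array(p)-s["ee_pos"])*100
E
python3 - <<'E'
from h import *
names=["tray","tray_end","scoop_grip","scoop_base","scoop_nose","dish_floor","large_1_center","small_1_center","beaker","jar"]
for c in("top","side"):
    f=ctrl.grab_frame(c); cv2.imwrite(f"pics/{c}0.png",f["pixels"])
    np.save(f"{c}0.npy",f,allow_pickle=True)
    print(c,f["mtx"].round(1).tolist(),f["T"].round(3).tolist())
    for n in names:
        for d in ctrl.pinpoint(n,c)[:5]:
            print(n,round(d["score"],2),np.round(d["pixel"],1),world(f,d["pixel"]).round(3))
print(ctrl.get_obs())
E
```

```text
pics
top [[470.5, 0.0, 280.6], [0.0, 470.5, 203.3], [0.0, 0.0, 1.0]] [[-0.017, 0.997, -0.08, 0.489], [-1.0, -0.018, -0.01, 0.016], [-0.011, 0.08, 0.997, 1.369], [0.0, 0.0, 0.0, 1.0]]
tray 0.7 [290.9 232.1] [0.489 0.016 1.369]
tray 0.45 [157.5 244.4] [0.486 0.351 0.141]
tray_end 0.84 [231.2 223.3] [0.542 0.17  0.036]
scoop_grip 0.85 [142.3 161.2] [0.712 0.401 0.11 ]
scoop_grip 0.74 [158.6 240. ] [0.497 0.348 0.139]
scoop_grip 0.18 [409.3 223.5] [ 0.534 -0.343  0.001]
scoop_base 0.95 [155.1 161.5] [0.729 0.397 0.   ]
scoop_base 0.94 [170.3 243.5] [0.488 0.351 0.003]
scoop_nose 0.63 [148.  240.3] [0.498 0.416 0.003]
scoop_nose 0.57 [168.9 149.2] [ 0.766  0.357 -0.001]
dish_floor 0.7 [407.5 224.2] [ 0.532 -0.337  0.003]
large_1_center 0.6 [256.4 212.3] [0.57  0.097 0.058]
small_1_center 0.58 [230.2 222.2] [0.545 0.172 0.043]
small_1_center 0.46 [267.3 218.3] [0.555 0.068 0.013]
beaker 0.85 [230.9 159.9] [0.729 0.173 0.003]
jar 0.65 [334.8 153.2] [ 0.734 -0.127  0.052]
jar 0.29 [406.2 222.7] [ 0.536 -0.332  0.006]
side [[520.1, 0.0, 283.1], [0.0, 520.1, 203.5], [0.0, 0.0, 1.0]] [[0.992, 0
[... 812 characters left out ...]
': 1.1, 'joint_pos': array([-1.25230140e+00,  5.22078098e-02,  1.40068892e+00, -1.03570294e-05,
        1.68860003e+00, -7.03473428e-02]), 'joint_vel': array([ 1.30295753e-03,  9.37685747e-05,  1.83171455e-05, -1.16855313e-04,
       -9.04392618e-04, -9.41519455e-04]), 'tau': array([ 1.36103914e-03, -3.81546021e+01, -3.60303962e+01,  5.76029788e-05,
        1.99356268e-04,  4.62431603e-05]), 'ee_pos': array([ 0.1990395 , -0.48583204,  0.23132485]), 'eef_rot': array([3.08230976e+00, 6.06930818e-01, 2.61095748e-06]), 'wrist_force': array([-0.98382808,  1.08548294,  0.42210132]), 'wrist_torque': array([ 0.00038425,  0.04674849, -0.02275808]), 'finger_force': 0.0, 'opening': 0.08547246174183891}
```

View pictures.

View pics/top0.png

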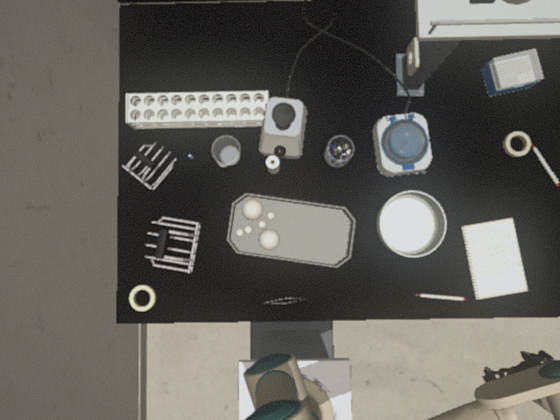

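View pics/side0.png

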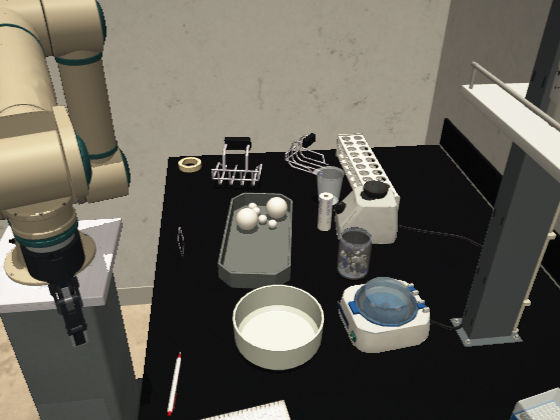

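Scoop-like things: front scoop at top (172,244)/side (237,165), back scoop at top (150,163)/side (300,160). The front one looks larger; I'll check that and find its nose direction in one close crop.

Run:
```python
from h import *
a=cv2.imread("pics/top0.png")[140:280,115:215]; b=cv2.imread("pics/side0.png")[125:195,200:325]
a=cv2.resize(a,None,fx=4,fy=4,interpolation=cv2.INTER_CUBIC); b=cv2.resize(b,(390,218),interpolation=cv2.INTER_CUBIC)
o=np.zeros((560,800,3),np.uint8); o[:,:400]=a; o[:218,405:795]=b
c=cv2.imread("pics/top0.png")[185:275,220:362]; c=cv2.resize(c,(390,247),interpolation=cv2.INTER_CUBIC); o[280:527,405:795]=c
cv2.imwrite("pics/crop1.png",o)
f=np.load("top0.npy",allow_pickle=True).item()
ys,xs=np.mgrid[0:420,0:560]; K,T=f["mtx"],f["T"]; z=f["z_map"]
P=np.stack([(xs-K[0,2])/K[0,0]*z,-(ys-K[1,2])/K[1,1]*z,-z],-1)@T[:3,:3].T+T[:3,3]
m=(z>0)
for n,(x0,x1,y0,y1) in {"front":(.38,.6,.22,.5),"back":(.62,.85,.28,.52)}.items():
    for lo,hi in((.1,.16),(.02,.06)):
        q=P[m&(P[...,0]>x0)&(P[...,0]<x1)&(P[...,1]>y0)&(P[...,1]<y1)&(P[...,2]>lo)&(P[...,2]<hi)]
        if len(q)>5:
            r=cv2.minAreaRect(q[:,:2].astype(np.float32)); print(n,lo,len(q),np.round(r[0],3),np.round(r[1],3),r[2],q[:,2].max().round(3),np.median(q[:,2]).round(3))
# tray wall
q=P[m&(P[...,0]>.38)&(P[...,0]<.68)&(P[...,1]>-.2)&(P[...,1]<.22)&(P[...,2]>.035)&(P[...,2]<.052)]
r=cv2.minAreaRect(q[:,:2].astype(np.float32)); print("tray",np.round(r[0],3),np.round(r[1],3),r[2])
q=P[m&(P[...,0]>.4)&(P[...,0]<.66)&(P[...,1]>-.46)&(P[...,1]<-.2)&(P[...,2]>.06)&(P[...,2]<.08)]
print("dish",np.round(cv2.minEnclosingCircle(q[:,:2].astype(np.float32))[0],3),np.round(cv2.minEnclosingCircle(q[:,:2].astype(np.float32))[1],3))
```

```text
front 0.1 471 [0.483 0.319] [0.077 0.08 ] 77.20690155029297 0.146 0.135
front 0.02 253 [0.486 0.329] [0.12  0.142] 79.67951965332031 0.06 0.036
back 0.1 144 [0.719 0.401] [0.062 0.018] 50.17427062988281 0.112 0.105
back 0.02 369 [0.747 0.38 ] [0.193 0.21 ] 87.91067504882812 0.059 0.046
tray [0.521 0.002] [0.352 0.172] 80.98228454589844
dish [ 0.532 -0.333] 0.093
```

View pics/crop1.png

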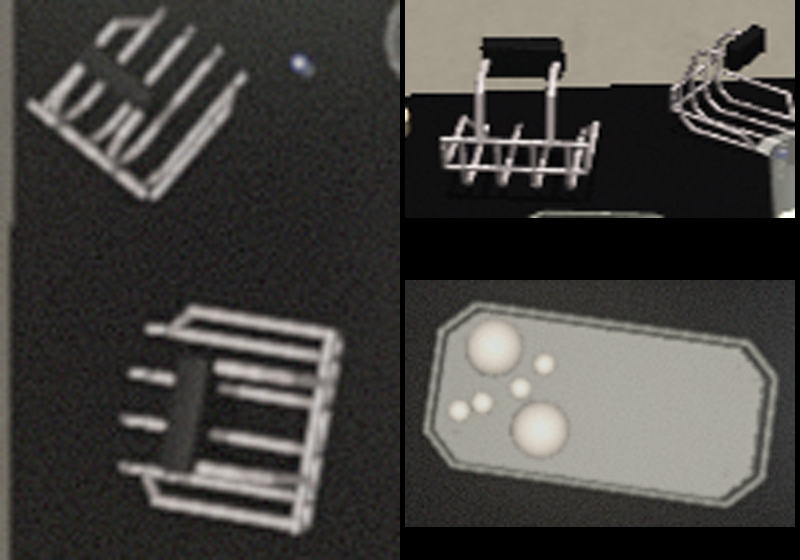

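Top picture: the large scoop is at (172,244), nose towards image left (world +y), the small scoop at (150,163). The balls are in the tray's left end, larges at about (252,209) and (268,240), smalls between. The large one has the upright grip with its bar at 138 mm, so it is the one to use. Next I'll refine grip and balls.

```bash
cat >> h.py <<'E'
def cloud(f):
    ys,xs=np.mgrid[0:420,0:560]; K,T=f["mtx"],f["T"]; z=f["z_map"]
    P=np.stack([(xs-K[0,2])/K[0,0]*z,-(ys-K[1,2])/K[1,1]*z,-z],-1)@T[:3,:3].T+T[:3,3]
    P[z<=0]=np.nan; return P
TC=np.array([.521,.002]); TA=np.deg2rad(81); TX=np.array([np.cos(TA),np.sin(TA)]); TY=np.array([-TX[1],TX[0]])
def tray_xy(p): d=np.asarray(p)[...,:2]-TC; return np.stack([d@TX,d@TY],-1)
def balls(f):
    P=cloud(f); t=tray_xy(P); ins=(abs(t[...,0])<.165)&(abs(t[...,1])<.075)
    for n,lo,hi,zc in(("large",.05,.075,.034),("small",.018,.034,.016)):
        m=(ins&(P[...,2]>lo)&(P[...,2]<hi)).astype(np.uint8)
        k,_,st,c=cv2.connectedComponentsWithStats(m)
        for i in range(1,k):
            if st[i,4]>=8: print(n,st[i,4],c[i].round(1),(tray_xy(world(f,c[i],zc))*1000).round(0))
E
python3 - <<'E'
from h import *
f=np.load("top0.npy",allow_pickle=True).item(); balls(f)
for c,g in(("top",f),("side",np.load("side0.npy",allow_pickle=True).item())):
    P=cloud(g); m=(P[...,0]>.38)&(P[...,0]<.6)&(P[...,1]>.22)&(P[...,1]<.5)
    q=P[m&(P[...,2]>(.128 if c=="top" else .115))&(g["pixels"].max(-1)<75)]; r=cv2.minAreaRect(q[:,:2].astype(np.float32))
    print(c,len(q),np.round(r[0],3),np.round(r[1],3),r[2],np.median(q,axis=0).round(3),q.max(0).round(3))
print(world(f,ctrl.pinpoint("scoop_base","top")[1]["pixel"],0).round(3) if 0 else "")
n=world(f,[148,240.3],0);b=world(f,[170.3,243.5],0);print(n.round(3),b.round(3),np.rad2deg(np.arctan2(*(n-b)[1::-1])))
for y in(81,):
    print(tool([.487,.345,.25]),tool([.45,-.1,.25]))
E
```

```text
large 245 [251.6 208.8] [118. -43.]
large 245 [268.4 238.9] [58. 35.]
small 9 [240.2 199.9] [156. -65.]
small 49 [270.3 215.4] [ 63. -33.]
small 50 [261.5 224.1] [85. -5.]
small 92 [243.6 230.7] [133.  21.]
top 271 [0.49  0.344] [0.025 0.076] 79.43907165527344 [0.49  0.342 0.138] [0.529 0.361 0.146]
side 242 [0.488 0.337] [0.048 0.078] 81.15338897705078 [0.489 0.336 0.133] [0.527 0.361 0.142]

[0.498 0.417 0.   ] [0.488 0.352 0.   ] 80.93227140080667
[ 58.14455751 -65.96373682  -1.87476648] [ 37.85009346 -26.18843403  -1.87064514]
```

Request:
servo_tool(moves=[38, -26, -2, 0, 0, -72, 8.5, 38, -26, -2, 0, 0, -72, 8.5, 38, -26, -2, 0, 0, -72, 8.5, 38, -26, -2, 0, 0, -72, 8.5, 38, -26, -2, 0, 0, -72, 8.5, 38, -26, -2, 0, 0, -72, 8.5, 38, -26, -2, 0, 0, -72, 8.5, 38, -26, -2, 0, 0, -72, 8.5, 38, -26, -2, 0, 0, -72, 8.5, 38, -26, -2, 0, 0, -72, 8.5])

```text
time: 1.93
ee_pos: [0.4286, -0.1361, 0.2498]
eef_rot: [2.137, 2.301, 0.0]
wrist_force: [0.3, 0.1, -0.3]
opening: 0.0851
finger_force: 0.0
```

```bash
cat >> h.py <<'E'
def plan(p,yaw,tilt=0):
    """shift (cm) and turn (deg) to bring TCP to p with tool y at yaw deg, nose up by tilt deg; tool z down"""
    s=ctrl.get_obs(); r0=R.from_rotvec(s["eef_rot"])
    a=np.deg2rad(yaw); y=np.array([np.cos(a),np.sin(a),0]); z=np.array([0,0,-1.])
    r=R.from_matrix(np.stack([np.cross(y,z),y,z],1))*R.from_euler("x",-tilt,degrees=True)
    w=(r0.inv()*r).as_rotvec(degrees=True)
    print(np.round(tool(p),2),np.round(w,1),"t",s["time"],s["ee_pos"].round(4),s["joint_pos"].round(2),s["wrist_force"].round(1),s["opening"])
E
python3 -c "
from h import *
plan([.488,.345,.20],80.3)"
```

```text
[47.54  9.49  4.96] [  0.    0.1 -76.1] t 1.9333 [ 0.4286 -0.1361  0.2498] [-0.39 -0.17  1.58 -0.    1.73 -0.46] [ 0.3  0.1 -0.3] 0.08514348197714879
```

Request:
servo_tool(moves=[47.5, 9.5, 5, 0, 0, -76, 8.5, 47.5, 9.5, 5, 0, 0, -76, 8.5, 47.5, 9.5, 5, 0, 0, -76, 8.5, 47.5, 9.5, 5, 0, 0, -76, 8.5, 47.5, 9.5, 5, 0, 0, -76, 8.5, 47.5, 9.5, 5, 0, 0, -76, 8.5, 47.5, 9.5, 5, 0, 0, -76, 8.5, 47.5, 9.5, 5, 0, 0, -76, 8.5, 47.5, 9.5, 5, 0, 0, -76, 8.5, 47.5, 9.5, 5, 0, 0, -76, 8.5])

```text
time: 2.77
ee_pos: [0.4811, 0.2752, 0.2065]
eef_rot: [0.386, 3.117, 0.0]
wrist_force: [0.6, -0.8, 0.2]
opening: 0.0847
finger_force: 0.0
```

```bash
python3 -c "
from h import *
plan([.488,.345,.20],80.3)"
```

```text
[1.04 6.94 0.65] [ 0.   0.  -4.4] t 2.7667 [0.4811 0.2752 0.2065] [ 0.45  0.14  1.35 -0.    1.65 -0.87] [ 0.6 -0.8  0.2] 0.08471743351962382
```

Request:
servo_tool(moves=[1, 3.5, 0.5, 0, 0, -2.5, 8.5, 1, 5, 0.5, 0, 0, -2.5, 8.5, 1, 5, 0.5, 0, 0, -2.5, 8.5, 1, 5, 0.5, 0, 0, -2.5, 8.5, 1, 5, 0.5, 0, 0, -2.5, 8.5])

```text
time: 3.18
ee_pos: [0.4843, 0.3232, 0.2016]
eef_rot: [0.329, 3.124, -0.001]
wrist_force: [-1.0, -1.0, 0.7]
opening: 0.0854
finger_force: 0.0
```

Run:
```python
from h import *
plan([.488,.345,.20],80.3)
f=ctrl.grab_frame("side"); cv2.imwrite("pics/s1.png",cv2.resize(f["pixels"][60:220,150:363],None,fx=3.6,fy=3.6))
```

```text
[0.09 2.21 0.16] [-0.   0.  -2.3] t 3.1833 [0.4843 0.3232 0.2016] [ 0.53  0.22  1.27 -0.    1.65 -0.84] [-1.  -1.   0.7] 0.08542999766807047
```

View pics/s1.png

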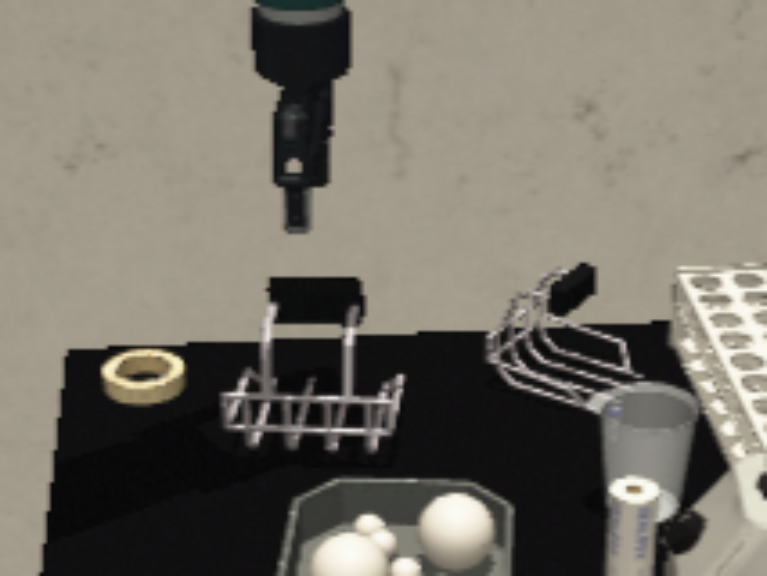

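Run:
```python
from h import *
f=ctrl.grab_frame("side"); K,T=f["mtx"],f["T"]
def proj(p):
    c=T[:3,:3].T@(np.array(p)-T[:3,3]); return np.array([K[0,0]*c[0]/-c[2]+K[0,2],K[1,1]*c[1]/c[2]+K[1,2]])
s=ctrl.get_obs()
for n,p in(("tcp",s["ee_pos"]),("grip",[.488,.345,.12]),("gripR",[.488+.0395,.345-.0067,.12]),("gripL",[.488-.0395,.345+.0067,.12])):
    q=proj(p); print(n,q.round(1),((q-[150,60])*3.6).round(0))
plan([.488,.345,.20],80.3)
```

```text
tcp [235.2 121.8] [307. 222.]
grip [237.  143.6] [313. 301.]
gripR [250.1 144. ] [360. 302.]
gripL [223.8 143.2] [266. 300.]
[0.11 2.24 0.2 ] [ 0.   0.  -2.4] t 3.2833 [0.4844 0.3228 0.202 ] [ 0.52  0.22  1.27 -0.    1.65 -0.84] [ 0.8 -0.5  0.2] 0.08474966074735951
```

Request:
servo_tool(moves=[-0.2, 2.2, 0.2, 0, 0, -2.4, 8.5, -0.2, 2.2, 0.2, 0, 0, -2.4, 8.5, -0.2, 2.2, 3, 0, 0, -2.4, 8.5, -0.2, 2.2, 6, 0, 0, -2.4, 8.5, -0.2, 2.2, 8.5, 0, 0, -2.4, 8.5, -0.2, 2.2, 10.1, 0, 0, -2.4, 8.5, -0.2, 2.2, 10.1, 0, 0, -2.4, 8.5, -0.2, 2.2, 10.1, 0, 0, -2.4, 8.5])

```text
time: 3.95
ee_pos: [0.4906, 0.344, 0.1006]
eef_rot: [-0.264, -3.13, 0.001]
wrist_force: [0.1, 0.1, 0.3]
opening: 0.0854
finger_force: 0.0
```

Request:
servo_tool(moves=[0, 0, 0, 0, 0, 0, 4, 0, 0, 0, 0, 0, 0, 2, 0, 0, 0, 0, 0, 0, 0, 0, 0, 0, 0, 0, 0, 0, 0, 0, 0, 0, 0, 0, 0, 0, 0, 0, 0, 0, 0, 0], newtons=80)

```text
time: 4.45
ee_pos: [0.4911, 0.3451, 0.1014]
eef_rot: [0.262, 3.129, 0.001]
wrist_force: [0.5, -0.2, 3.0]
opening: 0.0233
finger_force: 78.7
```

Run:
```python
from h import *
plan([.488,.345,.20],81)
f=ctrl.grab_frame("side"); cv2.imwrite("pics/s2.png",cv2.resize(f["pixels"][60:220,150:363],None,fx=3.6,fy=3.6))
```

```text
[ 0.29 -0.06 -9.86] [ 0.   0.1 -0.6] t 4.45 [0.4911 0.3451 0.1014] [ 0.55  0.34  1.34 -0.    1.46 -0.85] [ 0.5 -0.2  3. ] 0.023332929425093123
```

View pics/s2.png

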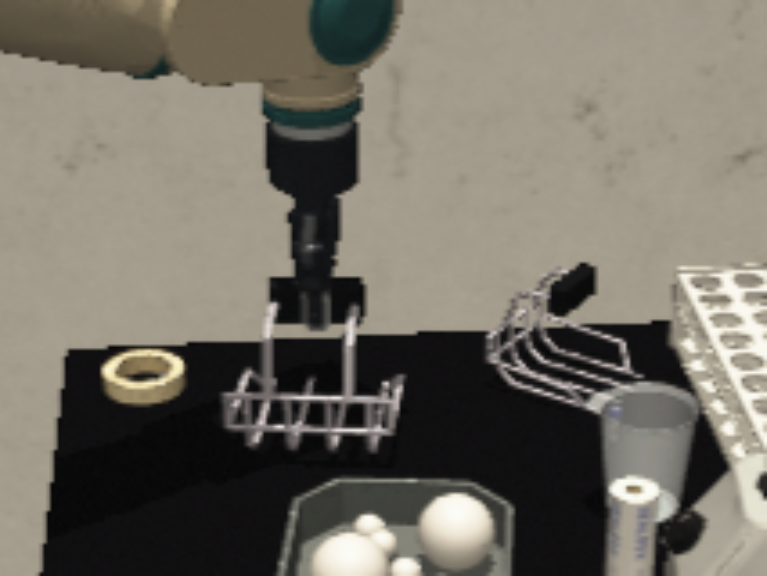

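Run:
```python
from h import *
plan([.513,-.0543,.20],81)
```

```text
[ -8.83 -39.01  -9.88] [ 0.   0.1 -0.6] t 4.5 [0.4911 0.3451 0.1014] [ 0.55  0.34  1.34 -0.    1.46 -0.85] [1.2 0.3 3.4] 0.023479102164037136
```

Request:
servo_tool(moves=[0, 0, -3, 0, 0, 0, 0, 0, 0, -6.5, 0, 0, -0.6, 0, 0, 0, -9.9, 0, 0, -0.6, 0, -1, -3, -9.9, 0, 0, -0.6, 0, -2, -7, -9.9, 0, 0, -0.6, 0, -3, -11, -9.9, 0, 0, -0.6, 0, -4, -15, -9.9, 0, 0, -0.6, 0, -5, -19, -9.9, 0, 0, -0.6, 0, -6, -23, -9.9, 0, 0, -0.6, 0, -7, -27, -9.9, 0, 0, -0.6, 0])

```text
time: 5.33
ee_pos: [0.5141, 0.0652, 0.1989]
eef_rot: [-0.245, -3.131, 0.0]
wrist_force: [1.6, 0.0, -2.3]
opening: 0.0231
finger_force: 79.1
```

Run:
```python
from h import *
plan([.513,-.0543,.20],81)
```

```text
[ -1.76 -11.82  -0.11] [-0.  -0.1  0. ] t 5.3333 [0.5141 0.0652 0.1989] [ 0.05  0.05  1.47 -0.    1.63 -1.36] [ 1.6  0.  -2.3] 0.023065695279327628
```

Request:
servo_tool(moves=[-0.9, -4, 0, 0, 0, 0, 0, -1.5, -8, 0, 0, 0, 0, 0, -1.8, -11, 0, 0, 0, 0, 0, -1.8, -12, 0, 0, 0, 0, 0, -1.8, -12, 0, 0, 0, 0, 0, -1.8, -12, 0, 0, 0, 0, 0, -1.8, -12, 0, 0, 0, 0, 0])

```text
time: 5.92
ee_pos: [0.5137, -0.0531, 0.1993]
eef_rot: [-0.244, -3.131, -0.001]
wrist_force: [-0.5, 0.3, -2.9]
opening: 0.0233
finger_force: 79.4
```

Run:
```python
from h import *
plan([.513,-.0543,.106],81)
f=ctrl.grab_frame("top"); cv2.imwrite("pics/t2.png",cv2.resize(f["pixels"][170:290,210:380],None,fx=4.5,fy=4.5))
balls(f)
P=cloud(f);q=P[180:280,220:370].reshape(-1,3);
for c in("side",):
    g=ctrl.grab_frame(c)
    cv2.imwrite("pics/s3.png",cv2.resize(g["pixels"][100:300,150:400],None,fx=3,fy=3))
```

```text
[ 0.05 -0.13  9.33] [ 0.  -0.   0.1] t 5.9167 [ 0.5137 -0.0531  0.1993] [-0.17  0.04  1.48  0.    1.63 -1.59] [-0.5  0.3 -2.9] 0.023265856201426436
large 249 [251.7 208.9] [118. -43.]
large 247 [268.5 239.1] [58. 35.]
small 49 [270.2 215.4] [ 63. -33.]
small 49 [261.4 224.2] [85. -4.]
small 102 [243.5 230.9] [133.  22.]
```

View pics/s3.png

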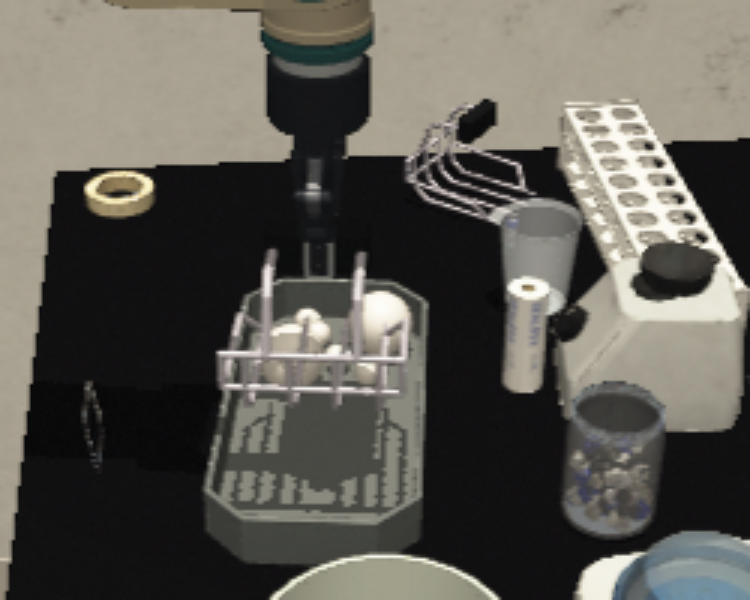

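Run:
```python
from h import *
for c in("side","top"):
    g=ctrl.grab_frame(c); P=cloud(g); t=tray_xy(P)*1000
    m=(abs(t[...,0]+135)<30)&(abs(t[...,1])<110)&(P[...,2]>.115)&(P[...,2]<.18)
    q=t[m]; print(c,len(q),np.percentile(q,[0,2,50,98,100],axis=0).round(0).tolist())
    m=(abs(t[...,0])<190)&(abs(t[...,1])<110)&(P[...,2]>.035)&(P[...,2]<.05); q=t[m]; print(" tray",np.percentile(q,[.5,99.5],axis=0).round(0).tolist())
```

```text
side 550 [[-133.0, -71.0], [-132.0, -71.0], [-128.0, 0.0], [-121.0, 69.0], [-106.0, 70.0]]
 tray [[-178.0, -86.0], [177.0, 85.0]]
top 54 [[-128.0, 45.0], [-128.0, 46.0], [-125.0, 63.0], [-107.0, 71.0], [-106.0, 71.0]]
 tray [[-139.0, -85.0], [175.0, 87.0]]
```

Request:
servo_tool(moves=[0, 0, 2.5, 0, 0, 0, 0, 0, 0, 5, 0, 0, 0, 0, 0, 0, 7, 0, 0, 0, 0, 0, 0, 8.5, 0, 0, 0, 0, 0, 0, 9.1, 0, 0, 0, 0, 0, 0, 9.3, 0, 0, 0, 0, 0, 0, 9.4, 0, 0, 0, 0, 0, 0, 9.4, 0, 0, 0, 0])

```text
time: 6.78
ee_pos: [0.5144, -0.0542, 0.1066]
eef_rot: [0.245, 3.13, -0.0]
wrist_force: [-0.3, -0.2, -2.5]
opening: 0.023
finger_force: 79.4
```

Run:
```python
from h import *
e=TC+TX*(.17-.080-.006)  # TCP with nose 6 mm short of the end wall
plan([e[0],e[1],.1055],81)
balls(ctrl.grab_frame("top"))
```

```text
[ 0.21 14.05  0.11] [-0.   0.1  0. ] t 6.7833 [ 0.5144 -0.0542  0.1066] [-0.18  0.11  1.6  -0.    1.44 -1.59] [-0.3 -0.2 -2.5] 0.02303289963478166
large 248 [251.6 208.9] [118. -43.]
large 246 [268.4 239. ] [58. 35.]
small 48 [270.1 215.5] [ 64. -33.]
small 52 [261.4 224. ] [85. -5.]
small 101 [243.5 230.9] [133.  22.]
small 10 [329.4 253.4] [-119.   51.]
```

Request:
servo_tool(moves=[0.1, 1, 0.1, 0, 0, 0, 0, 0.2, 2, 0.1, 0, 0, 0, 0, 0.2, 3, 0.1, 0, 0, 0, 0, 0.2, 4.2, 0.1, 0, 0, 0, 0, 0.2, 5.4, 0.1, 0, 0, 0, 0, 0.2, 6.6, 0.1, 0, 0, 0, 0, 0.2, 7.8, 0.1, 0, 0, 0, 0, 0.2, 9, 0.1, 0, 0, 0, 0, 0.2, 10, 0.1, 0, 0, 0, 0, 0.2, 11, 0.1, 0, 0, 0, 0])

```text
time: 7.67
ee_pos: [0.5296, 0.0558, 0.1054]
eef_rot: [0.245, 3.13, -0.001]
wrist_force: [0.3, -2.0, 5.2]
opening: 0.0234
finger_force: 80.6
```

Run:
```python
from h import *
e=TC+TX*(.17-.080-.006)
plan([e[0],e[1],.1055],81)
g=ctrl.grab_frame("side");a=cv2.resize(g["pixels"][120:280,190:330],(525,600))
g=ctrl.grab_frame("top");b=cv2.resize(g["pixels"][180:280,215:285],(275,393)); o=np.zeros((600,800,3),np.uint8);o[:,:525]=a;o[:393,525:]=b
cv2.imwrite("pics/s4.png",o); balls(g)
```

```text
[ 0.    2.95 -0.01] [-0.   0.1  0. ] t 7.6667 [0.5296 0.0558 0.1054] [ 0.04  0.15  1.55 -0.    1.44 -1.38] [ 0.3 -2.   5.2] 0.023398664960723632
large 14 [299.7 209.3] [-18. -61.]
small 8 [347.5 215. ] [-156.  -65.]
small 8 [253.2 247.1] [99. 64.]
```

View pics/s4.png

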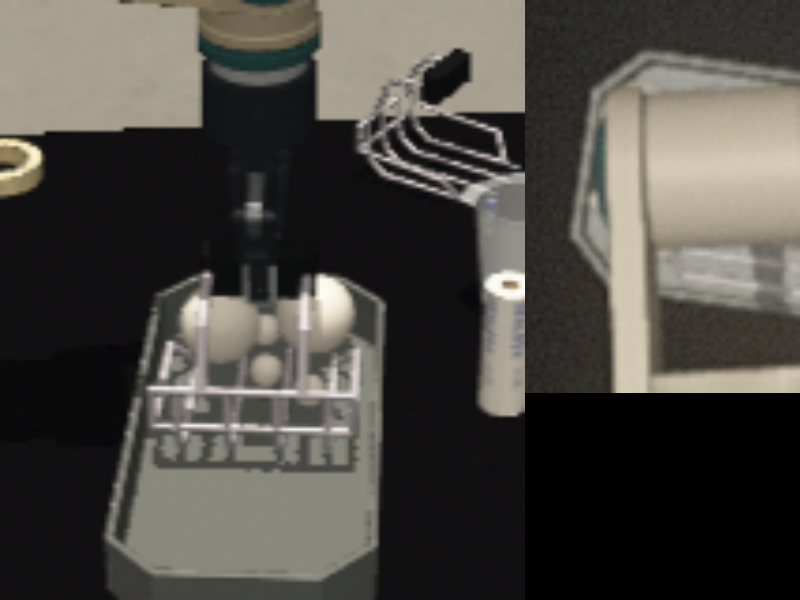

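Request:
servo_tool(moves=[0, 0.6, 0, 0, 0, 0, 0, 0, 1.2, 0, 0, 0, 0, 0, 0, 1.7, 0, 0, 0, 0, 0, 0, 2.2, 0, 0, 0, 0, 0, 0, 2.5, 0, 0, 0, 0, 0, 0, 2.8, 0, 0, 0, 0, 0, 0, 2.8, 0, 0, 0, 0, 0])

```text
time: 8.35
ee_pos: [0.534, 0.0834, 0.1054]
eef_rot: [0.245, 3.13, 0.0]
wrist_force: [0.9, -0.7, 5.5]
opening: 0.0232
finger_force: 80.6
```

Run:
```python
from h import *
e=TC+TX*(.17-.080-.006)
plan([e[0],e[1],.1055],81)
g=ctrl.grab_frame("side"); P=cloud(g); t=tray_xy(P)*1000
# large balls: centroid of bright warm points above 30 mm, per side
m=(t[...,0]>60)&(t[...,0]<170)&(P[...,2]>.035)&(P[...,2]<.075)&(abs(t[...,1])<75)&(g["pixels"][...,2]>140)
for s in(-1,1):
    q=np.c_[t[m&(np.sign(t[...,1])==s)],P[m&(np.sign(t[...,1])==s)][:,2]*1000]
    A=np.c_[2*q,np.ones(len(q))]; sol=np.linalg.lstsq(A,(q**2).sum(1),rcond=None)[0]; print(len(q),sol[:3].round(0),np.sqrt(max(0,sol[3]+sol[:3]@sol[:3])).round(0))
```

```text
[ 0.01  0.16 -0.01] [0.  0.1 0. ] t 8.35 [0.534  0.0834 0.1054] [ 0.09  0.17  1.53 -0.    1.44 -1.33] [ 0.9 -0.7  5.5] 0.0232228056584232
219 [108. -40.  55.] 28.0
246 [109.  40.  39.] 28.0
```

Request:
servo_tool(moves=[0, -0.6, -0.7, -4, 0, 0, 0, 0, -1.2, -1.2, -8, 0, 0, 0, 0, -1.8, -1.7, -12, 0, 0, 0, 0, -2.4, -2.2, -16, 0, 0, 0, 0, -3.1, -2.6, -20, 0, 0, 0, 0, -3.3, -2.9, -20, 0, 0, 0, 0, -3.5, -3.4, -20, 0, 0, 0, 0, -3.5, -3.9, -20, 0, 0, 0, 0, -3.5, -4.4, -20, 0, 0, 0, 0, -3.5, -5, -20, 0, 0, 0])

```text
time: 9.23
ee_pos: [0.5278, 0.0487, 0.155]
eef_rot: [0.238, 3.059, 0.538]
wrist_force: [0.1, -0.8, -3.1]
opening: 0.0228
finger_force: 80.8
```

Request:
servo_tool(moves=[0, 0.3, -1, 0, 0, 0, 0, 0, 0.7, -2, 0, 0, 0, 0, 0, 1, -3, 0, 0, 0, 0, 0, 1.4, -4, 0, 0, 0, 0, 0, 1.8, -5, 0, 0, 0, 0, 0, 1.8, -5, 0, 0, 0, 0, 0, 1.8, -5, 0, 0, 0, 0])

```text
time: 9.82
ee_pos: [0.5282, 0.0475, 0.2086]
eef_rot: [0.24, 3.056, 0.538]
wrist_force: [-1.0, 0.2, -4.7]
opening: 0.0227
finger_force: 80.8
```

Run:
```python
from h import *
plan([.5,.0,.2],81)
g=ctrl.grab_frame("side");a=cv2.resize(g["pixels"][90:250,190:330],(525,600))
g=ctrl.grab_frame("top");b=cv2.resize(g["pixels"][180:280,215:285],(275,393)); o=np.zeros((600,800,3),np.uint8);o[:,:525]=a;o[:393,525:]=b
cv2.imwrite("pics/s5.png",o)
```

```text
[ 2.04 -5.12 -0.95] [20.   0.1  0. ] t 9.8167 [0.5282 0.0475 0.2086] [-0.16  0.04  1.49  0.35  1.61 -1.56] [-1.   0.2 -4.7] 0.022744337387215048
```

View pics/s5.png

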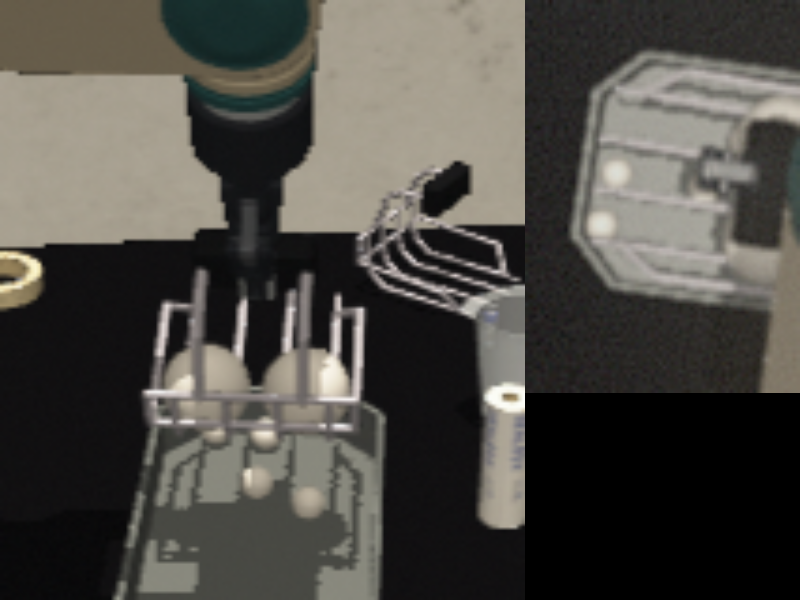

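Both large balls lie against the back wires, all four small ones are on the tray floor (two at the end wall, two mid-tray). Off to the dish.

Run:
```python
from h import *
plan([.512,-.4595,.208],81,15)
```

```text
[ -6.38 -47.26 -17.3 ] [ 5.  -0.1 -0. ] t 9.9167 [0.5276 0.0476 0.2071] [-0.16  0.04  1.5   0.35  1.61 -1.56] [-0.   0.7 -4.4] 0.02305749564134974
```

Request:
servo_tool(moves=[-0.06, -0.5, -0.17, 0, 0, 0, 0, -0.2, -1.4, -0.5, 0, 0, 0, 0, -0.4, -2.8, -1.0, 0, 0, 0, 0, -0.6, -4.7, -1.7, 0, 0, 0, 0, -0.95, -7.1, -2.6, 0, 0, 0, 0, -1.3, -9.9, -3.6, 0, 0, 0, 0, -1.8, -13.2, -4.8, 0, 0, 0, 0, -2.2, -16.3, -6.0, 0, 0, 0, 0, -2.6, -19.6, -7.2, 0, 0, 0, 0, -3.1, -22.8, -8.4, 0, 0, 0, 0])

```text
time: 10.75
ee_pos: [0.5197, -0.1998, 0.2082]
eef_rot: [0.242, 3.058, 0.54]
wrist_force: [-0.3, -0.3, -3.3]
opening: 0.023
finger_force: 80.9
```

Request:
servo_tool(moves=[-0.45, -3.2, -1.2, 0, 0, 0, 0, -0.9, -6.4, -2.4, 0, 0, 0, 0, -1.3, -9.6, -3.6, 0, 0, 0, 0, -1.7, -12.8, -4.7, 1, 0, 0, 0, -2.1, -16, -5.9, 2, 0, 0, 0, -2.5, -19, -7, 3, 0, 0, 0, -2.9, -21.5, -7.9, 4, 0, 0, 0, -3.1, -23.3, -8.6, 5, 0, 0, 0, -3.3, -24.3, -8.9, 5, 0, 0, 0, -3.3, -24.5, -8.9, 5, 0, 0, 0])

```text
time: 11.58
ee_pos: [0.511, -0.4625, 0.2069]
eef_rot: [0.247, 3.085, 0.407]
wrist_force: [0.0, 0.4, -3.9]
opening: 0.023
finger_force: 80.9
```

Run:
```python
from h import *
plan([.512,-.4595,.208],81,15)
g=ctrl.grab_frame("side");cv2.imwrite("pics/s6.png",cv2.resize(g["pixels"][180:400,180:400],(600,600)))
print([(d["score"],d["pixel"]) for d in ctrl.pinpoint("large_1_center","side")])
f=g;
```

```text
[-0.05  0.33 -0.02] [ 0.  -0.  -0.2] t 11.5833 [ 0.511  -0.4625  0.2069] [-0.87  0.68  0.68  0.21  1.94 -2.22] [ 0.   0.4 -3.9] 0.022984389199797405
[(0.94, [293.2, 351.8])]
```

View pics/s6.png

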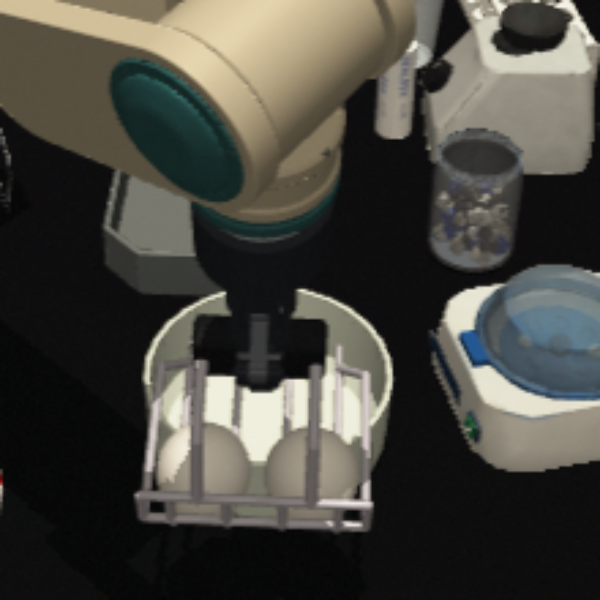

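Run:
```python
from h import *
s=ctrl.get_obs(); r0=R.from_rotvec(s["eef_rot"])
D=np.array([.532,-.333])
for t,zn in((-10,.095),(-5,.086),(0,.080),(2.5,.077),(5,.075),(7.5,.072),(10,.07),(12.5,.067),(15,.065),(17.5,.062),(20,.06),(25,.056),(30,.053),(35,.05),(40,.05)):
    a=np.deg2rad(t); un=.08*np.cos(a)-.101*np.sin(a); vn=-.08*np.sin(a)-.101*np.cos(a)
    p=[*(D+TX*(-.025-un)),zn-vn]; print(t,np.round(tool(p),1).tolist(),15+t)
```

```text
-10 [-0.0, 0.1, 2.8] 5
-5 [-0.0, 0.8, 3.1] 10
0 [-0.0, 1.6, 3.2] 15
2.5 [-0.0, 2.1, 3.2] 17.5
5 [-0.0, 2.6, 3.2] 20
7.5 [-0.0, 3.0, 3.4] 22.5
10 [-0.0, 3.5, 3.4] 25
12.5 [-0.0, 4.0, 3.6] 27.5
15 [-0.0, 4.5, 3.7] 30
17.5 [-0.0, 5.0, 3.9] 32.5
20 [-0.0, 5.5, 4.1] 35
25 [-0.0, 6.5, 4.4] 40
30 [-0.0, 7.5, 4.8] 45
35 [-0.0, 8.6, 5.3] 50
40 [-0.0, 9.7, 5.5] 55
```

Request:
servo_tool(moves=[0, 0.1, 2.4, 5, 0, 0, 0, 0, 0.8, 3.1, 10, 0, 0, 0, 0, 1.6, 3.2, 15, 0, 0, 0, 0, 2.1, 3.2, 17.5, 0, 0, 0, 0, 2.6, 3.2, 20, 0, 0, 0, 0, 3.0, 3.4, 22.5, 0, 0, 0, 0, 3.5, 3.4, 25, 0, 0, 0, 0, 4.0, 3.6, 27.5, 0, 0, 0, 0, 4.5, 3.7, 30, 0, 0, 0, 0, 5, 3.9, 32.5, 0, 0, 0])

```text
time: 12.52
ee_pos: [0.5215, -0.4008, 0.1841]
eef_rot: [-0.24, -3.073, 0.475]
wrist_force: [0.7, -0.3, -3.3]
opening: 0.0232
finger_force: 81.3
```

Request:
servo_tool(moves=[0, 0.5, 0.1, 2.5, 0, 0, 0, 0, 1, 0.1, 5, 0, 0, 0, 0, 1.6, 0.2, 7.5, 0, 0, 0, 0, 2, 0.2, 10, 0, 0, 0, 0, 2.5, 0.2, 12.5, 0, 0, 0, 0, 2.5, 0.2, 12.5, 0, 0, 0, 0, 2.5, 0.2, 12.5, 0, 0, 0])

```text
time: 13.1
ee_pos: [0.5252, -0.3779, 0.1742]
eef_rot: [-0.232, -2.988, 0.797]
wrist_force: [-0.4, -0.7, -3.1]
opening: 0.0228
finger_force: 81.5
```

Run:
```python
from h import *
plan([.512,-.4595,.208],81,0)
o=np.zeros((500,800,3),np.uint8)
g=ctrl.grab_frame("side");o[:,:400]=cv2.resize(g["pixels"][220:400,190:370],(400,500))
g=ctrl.grab_frame("top");o[:400,400:]=cv2.resize(g["pixels"][170:270,360:460],(400,400))
cv2.imwrite("pics/s7.png",o)
```

```text
[ 0.05 -8.85  1.19] [-29.9   0.    0.1] t 13.1 [ 0.5252 -0.3779  0.1742] [-0.48  0.3   1.31 -0.5   1.38 -1.83] [-0.4 -0.7 -3.1] 0.02278840318655764
```

View pics/s7.png

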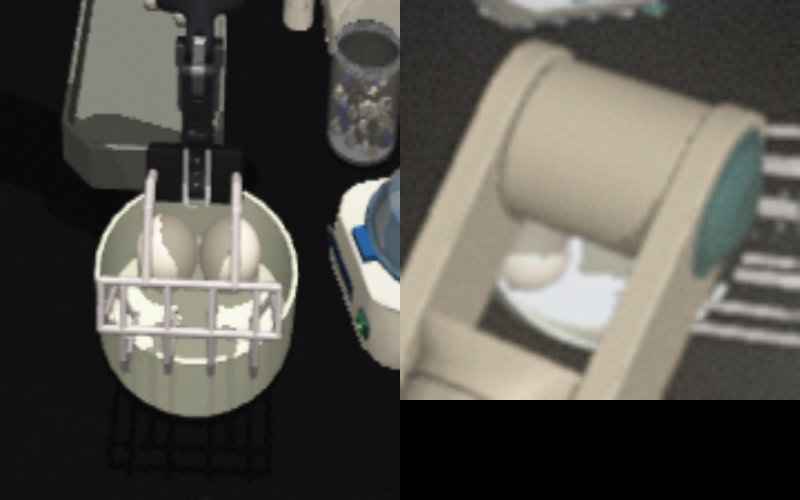

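Request:
servo_tool(moves=[0, -1, 0, 0, 0, 0, 0, 0, -3, 0, 0, 0, 0, 0, 0, -5, 0, 0, 0, 0, 0, 0, -7, -1, 0, 0, 0, 0, 0, -8, -3, 0, 0, 0, 0, 0, -8, -5, -5, 0, 0, 0, 0, -8, -7, -10, 0, 0, 0, 0, -8, -9, -16, 0, 0, 0, 0, -8, -9, -23, 0, 0, 0, 0, -8, -9, -30, 0, 0, 0])

```text
time: 14.03
ee_pos: [0.5216, -0.4039, 0.2971]
eef_rot: [0.243, 3.125, 0.002]
wrist_force: [0.5, 0.0, -4.0]
opening: 0.0233
finger_force: 81.5
```

Run:
```python
from h import *
plan([.489,.345,.24],81,0)
for c in("side","top"):
    g=ctrl.grab_frame(c); print(c,[(round(d["score"],2),np.round(d["pixel"]),world(g,d["pixel"],.034).round(3)) for d in ctrl.pinpoint("large_1_center",c)])
    P=cloud(g); d=np.hypot(P[...,0]-.532,P[...,1]+.333); m=(d<.07)&(P[...,2]>.05)&(P[...,2]<.07)&(g["pixels"][...,2]>100)
    k,_,st,ce=cv2.connectedComponentsWithStats(m.astype(np.uint8)); print([(int(st[i,4]),ce[i].round(0),P[...,2][_==i].max().round(3)) for i in range(1,k) if st[i,4]>10])
```

```text
[14.82 73.48  5.73] [0.1 0.4 0.1] t 14.0333 [ 0.5216 -0.4039  0.2971] [-0.72  0.45  0.81  0.01  1.88 -2.13] [ 0.5  0.  -4. ] 0.02328772404503877
side [(0.79, array([290., 308.]), array([ 0.565, -0.278,  0.034])), (0.53, array([264., 312.]), array([ 0.509, -0.284,  0.034]))]
[(46, array([260., 302.]), np.float64(0.067)), (49, array([272., 302.]), np.float64(0.064)), (100, array([295., 302.]), np.float64(0.065)), (11, array([283., 303.]), np.float64(0.057)), (41, array([260., 311.]), np.float64(0.057)), (20, array([270., 311.]), np.float64(0.056)), (61, array([295., 312.]), np.float64(0.059))]
top [(0.73, array([399., 211.]), array([ 0.569, -0.308,  0.034]))]
[(201, array([396., 212.]), np.float64(0.069)), (198, array([394., 231.]), np.float64(0.069))]
```

Request:
servo_tool(moves=[0.3, 1.5, 0, 0, 0, 0, 0, 1, 5, 0, 0, 0, 0, 0, 1.8, 9, 0, 0, 0, 0, 0, 2.6, 13, 0, 0, 0, 0, 0, 3.4, 17, 0, 0, 0, 0, 0, 4.2, 21, 0, 0, 0, 0, 0, 5, 25, 0, 0, 0, 0, 0, 5.8, 29, 0, 0, 0, 0, 0, 6.6, 33, 0, 0, 0, 0, 0, 7.4, 37, 0, 0, 0, 0, 0])

```text
time: 15.07
ee_pos: [0.5053, -0.0239, 0.2928]
eef_rot: [0.244, 3.13, -0.003]
wrist_force: [0.5, 0.4, -3.0]
opening: 0.0227
finger_force: 81.6
```

Request:
servo_tool(moves=[0.8, 4, 0, 0, 0, 0, 0, 1.6, 8, 0, 0, 0, 0, 0, 2.4, 12, 1, 0, 0, 0, 0, 3.2, 16, 2, 0, 0, 0, 0, 4, 20, 3, 0, 0, 0, 0, 4.8, 24, 4, 0, 0, 0, 0, 5.6, 28, 5, 0, 0, 0, 0, 6.4, 32, 5.5, 0, 0, 0, 0, 7, 35, 5.5, 0, 0, 0, 0, 7.4, 36.5, 5.5, 0, 0, 0, 0])

```text
time: 15.9
ee_pos: [0.4881, 0.3499, 0.2365]
eef_rot: [0.238, 3.131, -0.001]
wrist_force: [0.2, -0.3, -3.2]
opening: 0.0232
finger_force: 81.4
```

Run:
```python
from h import *
plan([.489,.345,.1025],81,0)
```

```text
[-0.14 -0.47 13.4 ] [-0.   0.1  0.3] t 15.9 [0.4881 0.3499 0.2365] [ 0.56  0.27  1.15 -0.    1.72 -0.86] [ 0.2 -0.3 -3.2] 0.02320424322445987
```

Request:
servo_tool(moves=[0, -0.2, 3, 0, 0, 0, 0, 0, -0.2, 6, 0, 0, 0, 0, 0, -0.2, 9, 0, 0, 0, 0, 0, -0.2, 11.5, 0, 0, 0, 0, 0, -0.2, 12.6, 0, 0, 0, 0, 0, -0.2, 13.1, 0, 0, 0, 0, 0, -0.2, 13.4, 0, 0, 0, 0, 0, -0.2, 13.5, 0, 0, 0, 0, 0, -0.2, 13.5, 0, 0, 0, 0])

```text
time: 16.65
ee_pos: [0.4904, 0.3444, 0.1041]
eef_rot: [0.245, 3.129, 0.002]
wrist_force: [-0.3, -0.4, -2.4]
opening: 0.0231
finger_force: 81.4
```

Request:
servo_tool(moves=[0, 0, 0.15, 0, 0, 0, 0, 0, 0, 0.25, 0, 0, 0, 0, 0, 0, 0.3, 0, 0, 0, 0, 0, 0, 0.3, 0, 0, 0, 0])

```text
time: 16.98
ee_pos: [0.4905, 0.3443, 0.1014]
eef_rot: [0.246, 3.129, 0.003]
wrist_force: [-0.0, 0.4, 4.0]
opening: 0.023
finger_force: 82.7
```

Contact with the worktop (+4 N). Releasing, then straight up.

Request:
servo_tool(moves=[0, 0, 0, 0, 0, 0, 3, 0, 0, 0, 0, 0, 0, 5, 0, 0, 0, 0, 0, 0, 8.5, 0, 0, 0, 0, 0, 0, 8.5, 0, 0, 0, 0, 0, 0, 8.5, 0, 0, 0, 0, 0, 0, 8.5, 0, 0, 0, 0, 0, 0, 8.5])

```text
time: 17.57
ee_pos: [0.4896, 0.3439, 0.0992]
eef_rot: [-0.246, -3.132, 0.0]
wrist_force: [-0.4, 0.3, 0.1]
opening: 0.0856
finger_force: 0.0
```

Request:
servo_tool(moves=[0, 0, -1, 0, 0, 0, 8.5, 0, 0, -3, 0, 0, 0, 8.5, 0, 0, -6, 0, 0, 0, 8.5, 0, 0, -9, 0, 0, 0, 8.5, 0, 0, -12, 0, 0, 0, 8.5, 0, 0, -14, 0, 0, 0, 8.5, 0, 0, -14, 0, 0, 0, 8.5, 0, 0, -14, 0, 0, 0, 8.5])

```text
time: 18.23
ee_pos: [0.4901, 0.3442, 0.2414]
eef_rot: [0.246, 3.129, 0.003]
wrist_force: [-0.1, -0.6, -1.1]
opening: 0.0845
finger_force: 0.0
```

Run:
```python
from h import *
s=ctrl.get_obs(); print(s["time"],s["ee_pos"],s["opening"],s["wrist_force"])
g=ctrl.grab_frame("side"); P=cloud(g)
m=(P[...,0]>.38)&(P[...,0]<.6)&(P[...,1]>.22)&(P[...,1]<.5)&(P[...,2]>.115)&(P[...,2]<.16)&(g["pixels"].max(-1)<75)
print(m.sum(),np.median(P[m],axis=0).round(3),np.nanmax(P[m][:,2]))
for n in("scoop_base","large_1_center","jar","beaker","small_1_center"): print(n,[(round(d["score"],2),np.round(d["pixel"])) for d in ctrl.pinpoint(n,"side")])
g=ctrl.grab_frame("top"); balls(g); P=cloud(g); d=np.hypot(P[...,0]-.532,P[...,1]+.333); m=((d<.075)&(P[...,2]>.05)&(P[...,2]<.072)).astype(np.uint8)
k,l,st,ce=cv2.connectedComponentsWithStats(m); print([(int(st[i,4]),ce[i].round(0),P[...,2][l==i].max().round(3)) for i in range(1,k) if st[i,4]>30])
```

```text
18.2333 [0.49006895 0.34417071 0.24137554] 0.0845077330794206 [-0.11831855 -0.55172618 -1.12829872]
246 [0.488 0.336 0.133] 0.1422630473604426
scoop_base [(0.91, array([306., 166.])), (0.9, array([237., 176.]))]
large_1_center [(0.68, array([289., 309.]))]
jar [(0.87, array([355., 266.]))]
beaker []
small_1_center [(0.52, array([274., 222.]))]
small 53 [270.4 215.7] [ 63. -32.]
small 47 [237.7 223.5] [153.   3.]
small 49 [260.  227.8] [88.  7.]
small 50 [234.1 237.3] [157.  44.]
[(227, array([396., 211.]), np.float64(0.069)), (231, array([393., 231.]), np.float64(0.068))]
```

Scoop standing where it was first found, four small balls in the tray, two large in the dish, gripper clear.

```bash
python3 -c "
from cell import ctrl
print(ctrl.job_done())"
```

```text
the job is handed in; nothing more can be done
None
```

Both large balls are in the dish, all four small ones are in the tray, and the scoop stands released upright on the worktop; I handed the job in at about 18 s (limit 72 s), and no verdict was returned.

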